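# Lift the green parts box's lid off its hinge pins and rack it

## Task

Take the lid off the green parts box: swing it up by its grab bar until it stands vertical on its hinge pins, lift it straight up off the pins, then lower it, hinge end down, into the narrow, empty blue stand and let go. Leave the grey box's lid alone.

Things in the scene. Friction and masses are not known exactly. Their poses are not given: they have to be found in the camera images.
- green_lid: Loose green lid, 0.26-0.5 kg: plate 170 (y) x 89 x 5 mm, round 10 mm grab bar along y in the plate's plane, 90 mm clear between its legs. Origin: bar middle. +x runs to the hinge: plate 45-134 mm, pin axis 156, two U hooks end at 170 (slots open to +x, loose: 6 mm play inwards). z up when closed; bar then 41 mm clear of the box front. The bar can turn in the fingers; the lid won't stay up alone
- green_box: Open green box under that lid, fixed, 90 (x) x 170 (y) x 80 mm high. Origin: centre of its underside; -x is the front, where the grab bar is. Two 8 mm hinge pins lie along y, 65 mm behind the origin (+x), 82.5 mm above the table. With the lid vertical its hook slots open downwards and 25 mm of lift frees it. Tabs stop it sliding when closed
- stand: Blue stand, fixed: an empty open-topped slot 64 (x) x 210 (y) x 75 mm high, walls and floor 5 mm thick, 54 x 200 mm inside. Origin: centre of its underside, y along its length. A lid standing in it on its hooks has the grab bar about 175 mm above the table, a little less when it leans on a wall
- grey_lid: Same kind of lid in grey, on an identical grey box: a bystander that must stay closed. Origin and axes as for the green lid
Not all that is in view belongs to the job. What is shaped like the green_lid but orange or red is not meant.

How it is judged:
By the outcome, as a careful person would: the job done as asked, in the order asked, and still so for the second after the job is handed in, with the robot touching nothing.
It also fails if it takes over 61 s, if anything falls off the work surface, if the arm or the gripper's body presses on something with over 40 N, if the wrist force passes 120 N, or if a joint passes its speed limit or range.

## Robot

A 6-joint arm with a two-finger parallel gripper is mounted at the origin on the work surface. World frame = base frame: x ahead of the robot, y to its left, z up, the work surface at z = 0. Lengths are in mm, angles in degrees, forces in N, time in s.
With the tool pointing down it reaches from about 350 to 875 mm from the base axis. Payload 4.2 kg.
Tool frame: the origin (TCP) lies midway between the tips of the shut fingers; the grasp point (between the pads) lies 19 mm behind it (r.grip_depth is the z of the grasp point in the tool frame, in mm); z points along the fingers, x is the direction in which the jaws open and shut, and the axes are right-handed (so a half turn about z gives the same grasp; the last joint's range is limited). The gripper opens to 87 mm and grips with 3 to 60 N. Pads are 19 mm wide; open, the fingers measure 117 mm over their backs; the gripper's body (75 mm by 190 mm) begins 51 mm behind the grasp point.
Start: joints at [79.045, 22.042, 0.453, 0, -68.411, -14.817], TCP at [271.707, 562.827, 222.55] pointing down, gripper open.
Joint ranges: [-179.83, 179.83], [-69.29, 118.12], [-61.27, 80.66], [-181.25, 117.63], [-171.15, -9.14], [-177.46, 177.46]. Speed limits (degrees/s): [159.86, 159.86, 180, 180, 180, 180].

## Interface

Orientations are given as a 3x3 rotation matrix whose columns are the frame's x, y, z axes.
In Python, from workcell import r gives the robot as it stands. Calls block until the motion is done:
- r.goto(position, orientation): joint-space move of the TCP to a pose.
- r.movel(position, vel=150, ori=None): straight line of the TCP; ori=None keeps the orientation; vel is the mean speed in mm/s.
- r.set_joints(angles): joint-space move.
- r.move_gripper(opening): opening from 0.0 (shut) to 1.0 (fully open); the grip force is fixed at half the most; returns when the fingers have stopped.
- r.sleep(seconds).
- r.solve_ik(position, orientation): joint angles nearest the present ones, or None.
- r.read_state(): the state.
- r.snapshot(name): name is "scene" or "top" or "wrist"; returns the picture (400x640x3 uint8, blue, green, red); there is no depth.
- r.camera_model(name): a dict with "fovy" (degrees; the focal length in pixels is half the picture's height over the tangent of half this angle, whatever the lens; pixels are square), "cx", "cy" (the principal point, pixels), "R" (3x3) and "t" (3): a world point X has camera coordinates R X + t; the wrist camera has in their place "tool_from_camera" (4x4, takes a point from camera to tool coordinates, whose origin is the TCP and whose axes are the tool frame's). Camera axes: x right, y down, z forward; pixel columns grow to the right and rows downward; lengths in mm; the calibration is good to about 2 mm. A picture is of the moment at which its call begins: read the wrist's pose just before it. camera_model takes no time and is no camera call.
A pose or a line that the arm cannot do raises r.Unreachable and nothing moves.
- r.sign_off(): hands the job in, once; it reports no verdict.
The state is a dict: "time_s": time; "joints": joint angles; "qvel": joint speeds; "effort": joint torques, N m; "ee_pos": TCP position; "ee_rot": TCP orientation; "wrist_force": force on the tool from outside, world axes, zero at the start; "wrist_torque": the same for the moment, N m; "width": opening from 0.0 (shut) to 1.0 (fully open).
Only numpy, scipy, OpenCV 4.12 (cv2) and the standard library are available. Lean on these libraries where they do the work, as an engineer would, in place of code of your own. Each camera call takes 0.05 s, during which the arm holds its last target. There are 200 camera calls.

## Working session

There is one attempt and no reset: what is moved stays moved. The work goes in short steps, each a Python script; the robot and the scene stay as the last script left them, time stands still between calls to the robot, and variables do not carry over. Pictures are saved under pics/ and viewed, about 8 in all and at most 12, crops included, and the job is handed in when it is done.

```bash
mkdir -p pics; ls
python3 - <<'E'
from workcell import r
import cv2,json
for n in("scene","top","wrist"):
    cv2.imwrite(f"pics/{n}0.png",r.snapshot(n))
    m=r.camera_model(n);print(n,{k:(v.tolist() if hasattr(v,'tolist') else v) for k,v in m.items()})
s=r.read_state();print(s['time_s'],s['wrist_force'],r.grip_depth)
E
```

```text
pics
scene {'fovy': 43.445681142764194, 'cx': 315.5443623782321, 'cy': 202.11185577766008, 'R': [[0.7944832607593267, 0.6069666463828656, 0.019693617036111277], [0.369861221559569, -0.4578965792950563, -0.808414126210292], [-0.48166277119961337, 0.6495553962893568, -0.5882845926859597]], 't': [-368.65234867998635, -77.16824864747666, 1651.2694928176634]}
top {'fovy': 48.89891755982242, 'cx': 320.32446254885787, 'cy': 193.70487130278585, 'R': [[-0.01857870378811039, -0.9994535109635517, -0.027340650836862674], [-0.9917618067259591, 0.021888323488086118, -0.12621180616147878], [0.1267412738030333, 0.024770561509794002, -0.9916264764503185]], 't': [85.58032925393732, 432.80653952806045, 1335.364911926776]}
wrist {'fovy': 62.44444379979614, 'cx': 315.8334395915389, 'cy': 200.25835589182532, 'tool_from_camera': [[0.9999996971639835, 0.0006749161156370808, 0.00038750506910398, 0.11558812394218965], [-0.000750765219294893, 0.9677525057964015, 0.2519018139600657, -68.85182858518228], [-0.00020499640783436032, -0.251902028600452, 0.9677527194296328, -162.01143173437936], [0.0, 0.0, 0.0, 1.0]]}
0.15 [ 0.0870669   0.63355543 -0.14506401] -18.700000000000003
```

View pics/scene0.png

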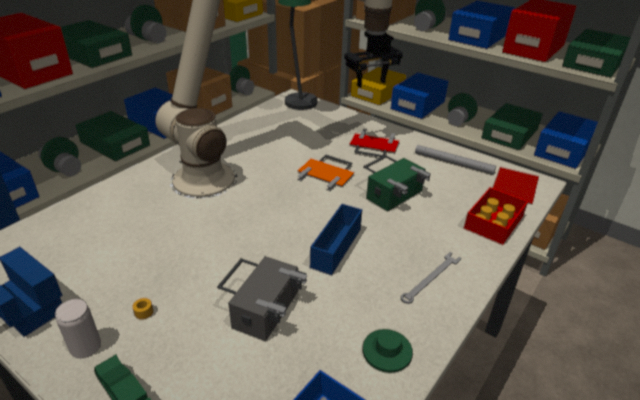

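View pics/top0.png

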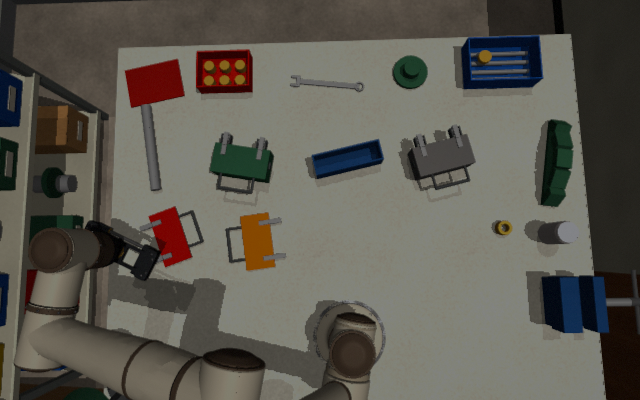

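```bash
cat > h.py <<'E'
import numpy as np, cv2
from workcell import r
def cam(name, st=None):
    m=r.camera_model(name); f=200/np.tan(np.radians(m['fovy']/2))
    K=np.array([[f,0,m['cx']],[0,f,m['cy']],[0,0,1]])
    if 'R' in m: R,t=np.array(m['R']),np.array(m['t'])
    else:
        T=np.eye(4);T[:3,:3]=st['ee_rot'];T[:3,3]=st['ee_pos']
        T=np.linalg.inv(T@np.array(m['tool_from_camera'])); R,t=T[:3,:3],T[:3,3]
    return K,R,t
def ray(c,uv,z):
    K,R,t=c; uv=np.atleast_2d(uv).astype(float)
    d=(R.T@np.linalg.inv(K)@np.c_[uv,np.ones(len(uv))].T).T; o=-R.T@t
    return o+d*((z-o[2])/d[:,2])[:,None]
def proj(c,X):
    K,R,t=c; p=(K@(R@np.atleast_2d(X).T+t[:,None])).T; return p[:,:2]/p[:,2:]
def down(deg):  # tool pointing down, jaw axis x at this yaw
    a=np.radians(deg); x=np.array([np.cos(a),np.sin(a),0]); z=np.array([0,0,-1.]); return np.c_[x,np.cross(z,x),z]
def rect(c,mask,z):
    cs,_=cv2.findContours(mask,cv2.RETR_EXTERNAL,cv2.CHAIN_APPROX_NONE); k=max(cs,key=cv2.contourArea)
    P=ray(c,k[:,0],z)[:,:2].astype(np.float32); b=cv2.boxPoints(cv2.minAreaRect(P)); return P,b
E
python3 - <<'E'
from h import *
im=cv2.imread('pics/top0.png'); c=cam('top'); hsv=cv2.cvtColor(im,cv2.COLOR_BGR2HSV)
for n,(lo,hi),(x0,y0,x1,y1),z in [('green',((50,80,20),(90,255,255)),(200,120,285,185),83),('stand',((100,120,20),(125,255,255)),(305,130,390,185),75)]:
    m=cv2.inRange(hsv,lo,hi); k=np.zeros_like(m);k[y0:y1,x0:x1]=255
    P,b=rect(c,m&k,z); print(n,b.round(1).tolist(),b.mean(0),np.linalg.norm(np.diff(b,axis=0),axis=1))
print('bar ends',ray(c,[[217,189],[256,192]],82.5))
print('hooks',ray(c,[[225,140],[264,146]],82.5))
cv2.imwrite('pics/top_crop.png',cv2.resize(im[110:210,180:400],None,fx=3.6,fy=3.6,interpolation=cv2.INTER_CUBIC))
E
```

```text
green [[465.8999938964844, 231.8000030517578], [562.9000244140625, 214.39999389648438], [594.7999877929688, 392.6000061035156], [497.79998779296875, 410.0]] [530.3597 312.2189] [ 98.54932 181.08417  98.54932]
stand [[475.20001220703125, 85.5999984741211], [520.0999755859375, -117.80000305175781], [591.5, -102.0999984741211], [546.7000122070312, 101.30000305175781]] [533.37366   -8.252769] [208.29851   73.186874 208.29851 ]
bar ends [[448.6401562  385.24305922  82.5       ]
 [436.95260942 267.72744801  82.5       ]]
hooks [[598.66224943 362.43593362  82.5       ]
 [577.0047699  243.38224245  82.5       ]]
```

View pics/top_crop.png

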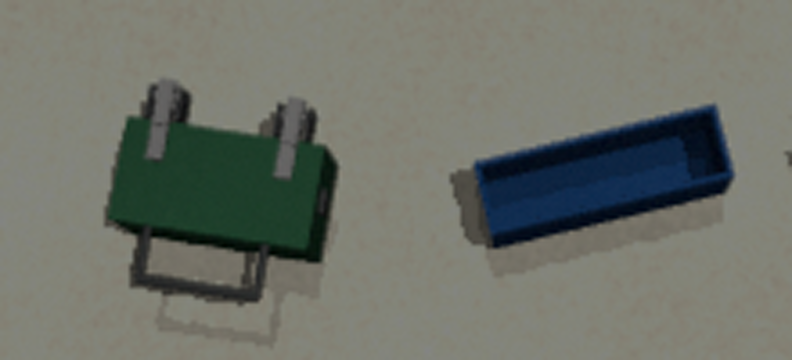

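Green lid is at top (241,162) on the green box with its bar at (237,190). Orange (257,241) and red (171,237) are decoys and grey (441,158) is the bystander. The only empty narrow blue tray is (347,158); the blue one at (502,62) is full. The enlarged crop confirms both. Next, one close look at each.

Run:
```python
from h import *
q=r.solve_ik([490,320,300],down(-9)); q2=r.solve_ik([490,320,300],down(171)); print(np.round(q,0),None if q2 is None else np.round(q2,0))
ims=[]
for i,(p,a) in enumerate([([490,320,300],-9),([530,10,300],12)]):
    r.goto(p,down(a)); r.sleep(.2); st=r.read_state(); im=r.snapshot('wrist'); np.savez(f'w{i}.npz',R=st['ee_rot'],p=st['ee_pos']); cv2.imwrite(f'pics/w{i}.png',im); ims.append(im); print(st['time_s'],st['ee_pos'],np.round(st['joints'],0))
cv2.imwrite('pics/w01.png',cv2.resize(np.hstack([i[:,40:] for i in ims]).clip(0,255),(800,267)))
```

```text
[ 49.  16.   2.   0. -77. 122.] [ 49.  16.   2.   0. -77. -58.]
2.4 [489.82132056 320.26946947 299.8499886 ] [ 49.  16.   2.  -0. -77. 122.]
3.8417 [530.16239116  10.95776488 299.86823429] [ 19.  10.  -5.  -0. -75. 173.]
```

View pics/w0.png

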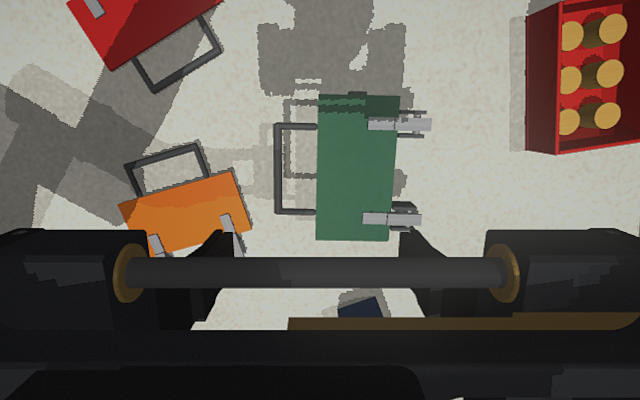

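View pics/w1.png

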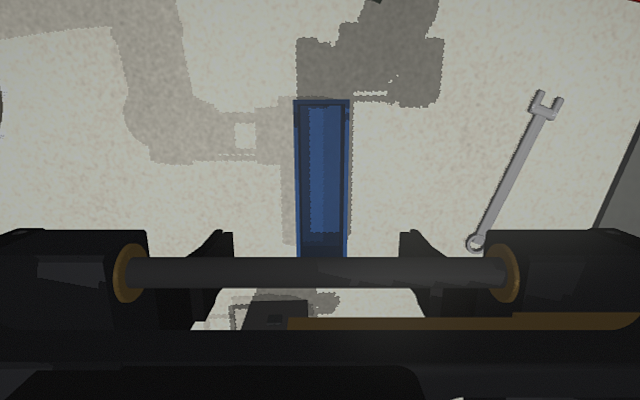

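View 0: the bar runs (277,124)-(277,214) and the plate corners are about (318,95), (400,97), (389,241) and (316,240). View 1: the stand's far rim is at (293..349,100) and its sides run down to row 258. Now to cast these to positions.

Run:
```python
from h import *
def c(i): d=np.load(f'w{i}.npz'); return cam('wrist',dict(ee_rot=d['R'],ee_pos=d['p']))
h0=cv2.cvtColor(cv2.imread('pics/w0.png'),cv2.COLOR_BGR2HSV); h1=cv2.cvtColor(cv2.imread('pics/w1.png'),cv2.COLOR_BGR2HSV)
m=cv2.inRange(h0,(0,0,0),(180,90,95))
def line(P): # fit, returns point, direction
    v=cv2.fitLine(P.astype(np.float32),cv2.DIST_HUBER,0,.01,.01).ravel(); return v[2:],v[:2]
pts=[]
for v in range(135,205,3):
    u=np.flatnonzero(m[v,265:292])+265
    if len(u): pts.append([u.mean(),v])
P=ray(c(0),pts,82.5)[:,:2]; p,d=line(P); print('bar pixels',pts[0],pts[-1],'pt',p,'yaw of box x',np.degrees(np.arctan2(-d[0]*np.sign(d[1]),d[1]*np.sign(d[1]))))
# outer leg edges at mid leg column 297
for u in (295,300,305):
    v=np.flatnonzero(m[110:230,u])+110; print('leg rows',u,v)
g=cv2.inRange(h0,(50,80,15),(95,255,255))
for v in (130,160,190,215):
    u=np.flatnonzero(g[v,300:410])+300; X=ray(c(0),[[u[0],v],[u[-1]+1,v]],85); print('plate',u[0],u[-1],X[:,:2].round(1).tolist())
print('corners',ray(c(0),[[318,94],[400,97],[389,241],[316,240]],85).round(1)[:,:2].tolist())
b=cv2.inRange(h1,(100,100,20),(125,255,255)); E=[]
for v in range(110,250,10):
    u=np.flatnonzero(b[v,280:362])+280; X=ray(c(1),[[u[0],v],[u[-1]+1,v]],75)[:,:2]; E.append(X)
E=np.array(E); 
for k in (0,1):
    p,d=line(E[:,k]); d=d*np.sign(d[1]); print('stand edge',p,'yaw',np.degrees(np.arctan2(-d[0],d[1])))
for u in (300,320,340):
    v=np.flatnonzero(b[80:130,u])+80; print('far',ray(c(1),[[u,v[0]]],75)[0,:2])
```

```text
bar pixels [np.float64(277.5), 135] [np.float64(278.0), 204] pt [446.08725 326.96692] yaw of box x -11.116109
leg rows 295 [123 124 125 126 127 128 129 177 209 210 211 212 213 214]
leg rows 300 [123 124 125 126 127 128 129 173 209 210 211 212 213 214]
leg rows 305 [123 124 125 126 127 128 129 173 177 209 210 211 212 213 214]
plate 318 369 [[500.3, 370.4], [557.8, 361.4]]
plate 318 394 [[495.2, 337.2], [582.2, 323.5]]
plate 317 391 [[488.6, 302.6], [575.4, 288.9]]
plate 317 361 [[483.9, 272.3], [537.0, 264.0]]
corners [[506.2, 408.3], [594.2, 391.3], [565.6, 225.9], [477.7, 241.0]]
stand edge [505.88467     7.9821115] yaw 12.299243
stand edge [568.37634   16.049149] yaw 12.504927
far [495.3891409   89.13032973]
far [517.34293079  93.84648642]
far [539.29795141  98.56290749]
```

```bash
cat >> h.py <<'E'
BAR=np.array([446.6,329.,82.5]); YAW=-9.7; e=np.array([np.cos(np.radians(YAW)),np.sin(np.radians(YAW)),0]); PIN=BAR+156*e
Z=np.array([0,0,1.]); RT=down(YAW+180); G=np.array([0,0,-19.])   # TCP = bar + G
def arc(th,rad): th=np.radians(th); return PIN-rad*np.cos(th)*e+rad*np.sin(th)*Z+G
def rep(s): 
    st=r.read_state(); print(s,round(st['time_s'],1),st['ee_pos'].round(1),'F',st['wrist_force'].round(1),'w',round(st['width'],3))
E
python3 - <<'E'
from h import *
for th in (0,45,90): print(th,arc(th,155).round(0),np.round(r.solve_ik(arc(th,155),RT)))
print(np.round(r.solve_ik(arc(90,230),RT)), np.round(r.solve_ik([542,-8,280],down(192.4))))
r.goto(BAR+G+[0,0,90],RT); r.move_gripper(.35); r.movel(BAR+G,vel=90); rep('at bar'); r.sleep(.1)
r.move_gripper(0.0); rep('gripped'); cv2.imwrite('pics/grip.png',np.hstack([r.snapshot('scene')[80:280,240:480].repeat(2,0).repeat(2,1),r.snapshot('wrist')[:,200:460]]))
E
```

```text
0 [448. 329.  64.] [ 53.  25. -21.   0. -44. -63.]
45 [492. 321. 173.] [ 49.  21.  -9.   0. -60. -59.]
90 [600. 303. 218.] [ 41.  27.   8.   0. -71. -50.]
[ 41.  25.  15.   0. -80. -50.] [ 16.  12.  -6.   0. -72.  -4.]
at bar 9.6 [446.9 329.4  64.1] F [ 0.5  0.5 -0.1] w 0.35
gripped 10.2 [446.4 329.   63.6] F [-1.  -0.8  2.6] w 0.104
```

View pics/grip.png

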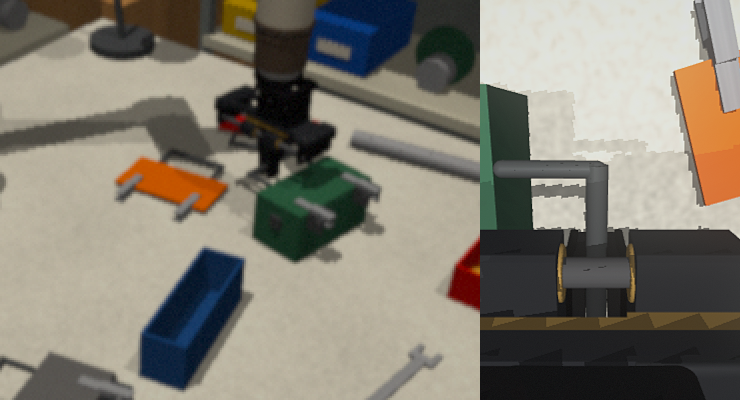

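The bar is between the pads (width 9 mm, with only small forces), and the wrist view shows it central. Now the swing.

Run:
```python
from h import *
for th in np.arange(7.5,91,7.5):
    r.movel(arc(th,156-2*min(1,th/30)),vel=90)
    rep(int(th))
    if np.linalg.norm(r.read_state()['wrist_force'])>30: print('STOP');break
r.sleep(.2);rep('end'); im=r.snapshot('scene'); cv2.imwrite('pics/up.png',np.hstack([im[60:260,280:480].repeat(2,0).repeat(2,1),r.snapshot('wrist')[:,120:500]]))
```

```text
7 10.7 [448.5 328.6  83.7] F [ 1.4 -0.3 -3.1] w 0.099
15 11.1 [452.2 327.9 103.3] F [-2.6  0.1 -1.5] w 0.104
22 11.5 [458.4 326.5 122.4] F [-6.2  0.8  0. ] w 0.105
30 11.8 [469.2 325.2 140.3] F [-0.2  0.9 -2.6] w 0.106
37 12.2 [480.2 323.1 156.9] F [ 1.8 -0.8 -3.5] w 0.101
45 12.6 [493. 321. 172.] F [ 0.4  0.3 -3.6] w 0.099
52 13.0 [507.7 318.5 185.4] F [ 0.2  1.5 -1.9] w 0.104
60 13.3 [524.4 316.2 197.2] F [-2.2  2.1  0.5] w 0.103
67 13.7 [542.4 313.1 207. ] F [-3.6  2.2  5.5] w 0.103
75 14.1 [561.4 309.6 213.1] F [-2.1  2.1  5. ] w 0.1
82 14.5 [580.9 306.1 216.6] F [-1.1  1.8  5. ] w 0.1
90 14.8 [600.6 302.5 217.3] F [-0.5 -0.   1.7] w 0.1
end 15.0 [599.9 302.6 217.3] F [-0.6  0.   2.3] w 0.103
```

View pics/up.png

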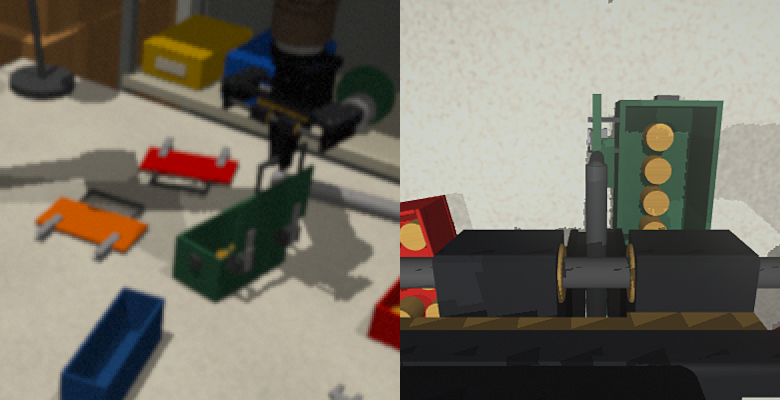

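The lid stands vertical on its pins: in the wrist view the plate's edge (col 597) lies directly under the bar (col 595). Now lift and carry.

```bash
cat >> h.py <<'E'
SC=np.array([542.1,-8.3,0]); SY=12.4; sx=np.array([np.cos(np.radians(SY)),np.sin(np.radians(SY)),0]); RS=down(SY+180)
E
python3 - <<'E'
from h import *
p=arc(90,154)
r.movel(p+[0,0,40],vel=60); rep('lift'); r.movel(p+[0,0,85],vel=90); rep('high')
q=SC-12*sx; q[2]=p[2]+85
r.movel(q,vel=150,ori=RS); r.sleep(.3); rep('over stand')
im=r.snapshot('scene'); w=r.snapshot('wrist'); cv2.imwrite('pics/over.png',np.hstack([im[80:280,240:440].repeat(2,0).repeat(2,1),w[:,120:500]]))
E
```

```text
lift 16.0 [600.1 302.6 257.1] F [ 0.1  1.  -4.7] w 0.104
high 16.6 [600.  302.6 301.8] F [-0.5 -0.2 -4.6] w 0.103
over stand 19.2 [530.5 -10.7 302.5] F [ 0.7 -0.1 -5. ] w 0.104
```

View pics/over.png

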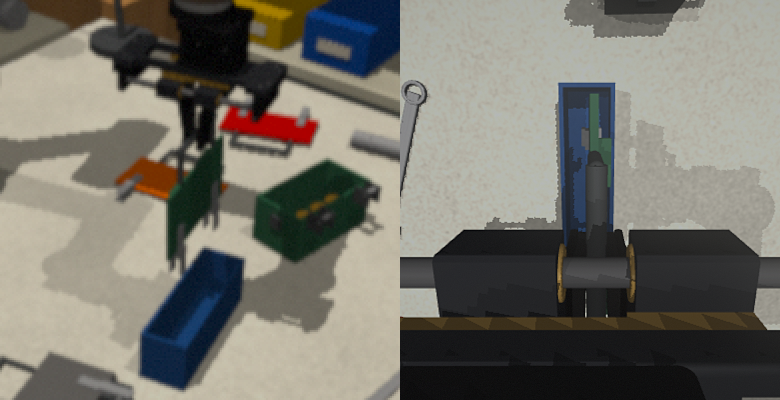

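Run:
```python
from h import *
st=r.read_state(); c=cam('wrist',st)
sy=np.array([-sx[1],sx[0],0])
for uv in ([279,83],[335,83],[307,83]):
    d=ray(c,[uv],75)[0]-SC; print('rim sx,sy',d@sx,d@sy)
# predicted pixels of lid end corners if bar mid is at the TCP
b=st['ee_pos']+[0,0,19]
for off in (45,134,170):
    for y in (-85,85): print(off,y,proj(c,b+y*sy-off*Z)[0].round(0))
```

```text
rim sx,sy 29.385635116580787 -102.63765059114603
rim sx,sy -33.13647528469113 -102.69323412934115
rim sx,sy -1.8768169147672016 -102.66544360205695
45 -85 [316.  84.]
45 85 [316. 352.]
134 -85 [316.  94.]
134 85 [316. 285.]
170 -85 [316.  96.]
170 85 [316. 268.]
```

Run:
```python
from h import *
sy=np.array([-sx[1],sx[0],0])
p=SC-13*sx-2.5*sy
r.movel(p+[0,0,302],vel=60); r.movel(p+[0,0,240],vel=120); rep('a'); r.movel(p+[0,0,166],vel=60); r.sleep(.15); rep('b')
z=166
while z>146:
    z-=2; r.movel(p+[0,0,z],vel=30); r.sleep(.05); F=r.read_state()['wrist_force']
    if F[2]>0: break
rep('contact'); p=p+[0,0,z]
for s in range(4,41,4):
    r.movel(p-s*sx-[0,0,170-np.sqrt(170**2-s**2)],vel=40); r.sleep(.05); F=r.read_state()['wrist_force']; rep(f'lean {s} {F@sx:.1f}')
    if F@sx>4: break
im=r.snapshot('scene'); w=r.snapshot('wrist'); cv2.imwrite('pics/in.png',np.hstack([im[80:280,240:440].repeat(2,0).repeat(2,1),w[:,120:500]]))
```

```text
a 20.2 [530.7 -13.6 240.8] F [ 0.5  0.3 -4.3] w 0.101
b 21.8 [530.1 -13.5 166.4] F [ 0.4  0.1 -3.2] w 0.105
contact 22.9 [531.5 -13.7 159.8] F [ 1.1 -1.2  5.5] w 0.1
lean 4 1.3 23.2 [527.6 -14.5 159.9] F [ 1.6 -1.4  6.3] w 0.102
lean 8 0.4 23.6 [523.9 -15.3 159.8] F [ 0.7 -1.5  6.4] w 0.102
lean 12 1.1 23.9 [520.3 -16.1 159.6] F [ 1.3 -0.6  5.5] w 0.106
lean 16 0.0 24.1 [516.4 -16.9 159.3] F [ 0.2 -0.8  6.8] w 0.104
lean 20 0.2 24.4 [512.4 -17.8 158.9] F [ 0.4 -0.6  6.1] w 0.103
lean 24 -0.4 24.8 [508.2 -18.7 158.2] F [-0.  -1.6  6.7] w 0.1
lean 28 0.3 25.1 [504.2 -19.5 157.6] F [0.3 0.4 6.1] w 0.105
lean 32 0.1 25.4 [500.3 -20.4 156.9] F [ 0.5 -1.7  5.8] w 0.101
lean 36 -1.1 25.6 [496.  -21.3 155.9] F [-0.8 -1.3  5.6] w 0.103
lean 40 -0.6 25.9 [492.3 -22.1 154.9] F [-0.5 -0.6  5.7] w 0.104
```

View pics/in.png

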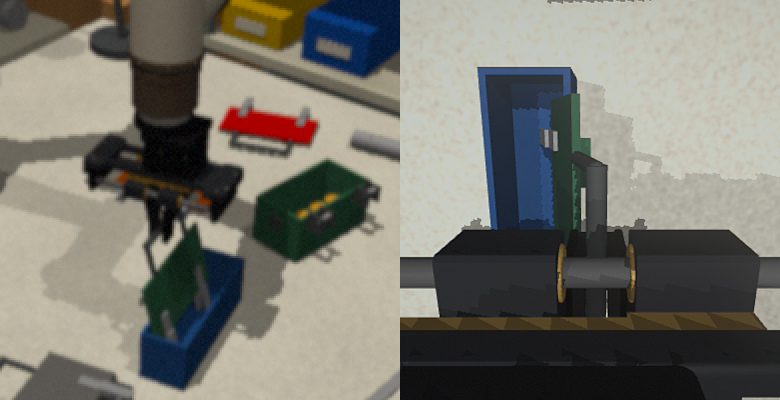

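The hooks are on the stand floor (vertical force reversed) and the lid lies fully within the slot, leaning to the near wall. I'll carry on leaning until it touches the wall.

Run:
```python
from h import *
p=r.read_state()['ee_pos']
for s in range(3,31,3):
    a=40+s; dz=np.sqrt(170**2-1600)-np.sqrt(170**2-a*a)
    r.movel(p-s*sx-[0,0,dz-.5],vel=40,ori=RS); r.sleep(.1); F=r.read_state()['wrist_force']; rep(f'lean {a} {F@sx:.1f}')
    if F@sx>3: break
im=r.snapshot('scene'); w=r.snapshot('wrist'); cv2.imwrite('pics/in2.png',np.hstack([im[80:280,240:440].repeat(2,0).repeat(2,1),w[:,120:500]]))
```

```text
lean 43 2.5 26.4 [489.9 -22.4 154.7] F [ 2.6  0.1 -1.6] w 0.101
lean 46 3.1 26.8 [486.3 -23.3 153.7] F [ 2.9  1.1 -1.9] w 0.104
```

View pics/in2.png

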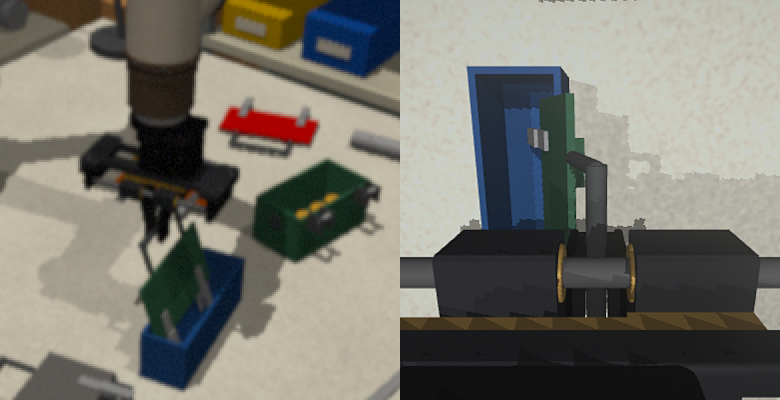

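The lid now touches the near wall (3 N sideways). Release, retreat straight up, check.

Run:
```python
from h import *
r.move_gripper(0.8); r.sleep(.3); rep('open'); p=r.read_state()['ee_pos']
r.movel(p+[0,0,40],vel=60,ori=RS); rep('u'); r.movel(p+[0,0,220],vel=200,ori=RS); r.goto([400,200,380],RS); r.sleep(.5); rep('clear')
a=r.snapshot('scene'); b=r.snapshot('top'); r.sleep(.5); a2=r.snapshot('scene'); print('diff',np.abs(a.astype(int)-a2)[100:300,240:440].mean())
cv2.imwrite('pics/fin.png',np.hstack([a2[100:340,200:440],b[90:330,200:500]]).repeat(1,0))
im=cv2.imread('pics/fin.png'); cv2.imwrite('pics/fin.png',cv2.resize(im,None,fx=1.45,fy=1.45,interpolation=cv2.INTER_CUBIC))
```

```text
open 28.4 [486.5 -23.4 153.9] F [-0.2  0.8 -0.1] w 0.795
u 29.2 [486.2 -23.4 193.6] F [0.5 0.2 0. ] w 0.8
clear 31.7 [400.1 199.8 380. ] F [-0.6 -0.2 -0.5] w 0.801
diff 1.2929083333333333
```

View pics/fin.png

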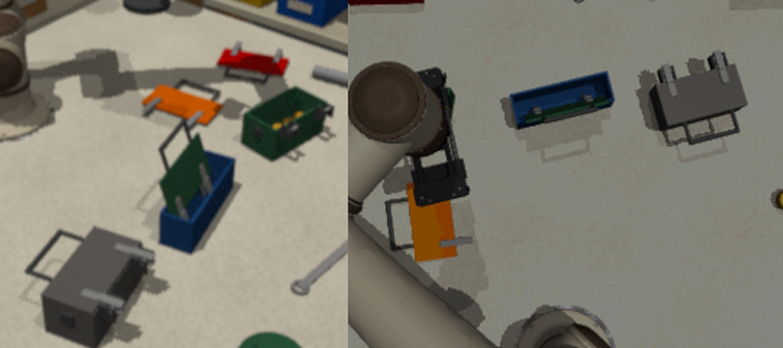

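The lid stands in the stand, hinge end down, resting on the near wall. Nothing moved between the last two pictures, the grey lid is closed, and the arm is clear.

```bash
python3 -c "
from workcell import r
r.sign_off(); print(r.read_state()['time_s'])"
```

```text
the job is handed in; nothing more can be done
the job is handed in; nothing more can be done
```

The green lid is standing hinge end down in the blue stand, released, and the job is handed in at about 32 s of the 61 s allowed. I swung it up by its grab bar until it stood vertical on its pins, then lifted it straight off. I lowered it into the stand, leaned it against the near wall and let go.

- **Swing and lift:** forces printed at the stops stayed below 10 N. Pictures showed the lid vertical on its pins before the lift and hanging free afterwards.
- **Final pictures:** the lid is inside the slot, leaning on the near wall by roughly 15° (estimated from the gripper positions). Two pictures 0.5 s apart differ only at noise level, which I didn't compare by eye. The grey lid is still closed, and the arm is clear with its force reading near zero.
- **Disagreement:** the hooks touched the stand floor with the bar about 4 mm higher than the expected 175 mm. I put this down to where the bar sat in the fingers and did not look further. The pictures showed the lid properly inside the slot.

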